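# Unhook the slide carrier from the drip stand and lower it into the staining dish

### The job

The slide carrier has drained on the drip stand: take it by its handle, push its hang bar back in the hook to press the sprung keeper open, lift it out past the hook's nose without straining the hook, and set it gently into the empty glass staining dish until it stands flat on the dish's floor; then let go. Leave the filled dish and everything else where it stands.

Things in the scene. Friction and masses are not known exactly. Their poses are not given: they have to be found in the camera images.
- drip_stand: Fixed steel drip stand: pan 170 x 136 x 12 mm, upright rod 12 mm thick (70 mm to +x, top at 198 mm) with a boss at 165 to 189 mm that clamps the level stem of a 5 mm wire hook lying in the x-z plane. Origin on the worktop under the hook; +x points from hook to rod, z up. The hook bears at most 16 N from carrier or gripper.
- hook_datum (a point): Stand's point 150 mm up, the height of the hung bar's axis. The hook's level slot runs here along the stand's x, closed in front (-x) and below. Its stem was clamped by eye: the whole hook stands up to 10 mm to +x or -x of nominal, unmeasured, so the end must be felt. The bar hangs loosely 3 to 24 mm to -x of the hook's own zero; the hook's front is at -33 mm.
- nose_end (a point): Nominal end of the nose (x = +6 mm, z = 157 mm in the stand's frame; real one up to 10 mm off along x). The nose, 5 mm thick, roofs the slot from the front to here, 2 mm above the bar. The bar's axis must be pushed 2.5 mm to +x of the real end before it can rise; above 162 mm it is free, and the carrier can be drawn off to -x.
- shank_face (a point): Nominal face of the rigid upright shank behind the mouth (x = +13.5 mm; off with the hook): the bar's axis stops 2.5 mm before it, 2.5 mm past the place where it clears the nose. On the shank is hinged the sprung keeper, 12 mm wide: it resists with 2 to 5 N over the last 13 mm, then force climbs steeply; up to 8 N to -x while the bar rises.
- hang_bar (a point): Middle of the carrier's hang bar, a round bar 5 mm thick along y, 104 mm above the underside, in the hook at the start; also the point to grip about: midway between the handle's two upright straps, 12 mm wide (x), 58 mm over their outsides (y), flat from 53 to 119 mm up; grip them across y from above. The hook, between them, reaches 30 mm above the bar. Axes: x across, y along the bar, z up; on the stand as the stand's.
- carrier_foot (a point): Centre of the underside of the slide carrier, its axes: steel basket 40 (x) x 84 (y) x 32 mm with five glass slides under a strap handle, 119 mm high in all, 0.15 to 0.31 kg.
- dish_empty: The empty staining dish, clear glass, open at the top, loose on the worktop, 0.5 kg: 54 (x) x 97 (y) mm outside, 54 mm high (rim bead to 57 mm), walls 4 mm, floor 4 mm thick, so inside it is 46 x 89 mm, 3 and 2.5 mm wider than the carrier on each side. It bears at most 25 N from the carrier. Origin: centre of its underside, y along its long side, z up. The carrier goes in with its long side along the dish's, either way round.
- dish_in (a point): Centre of the inner floor of the empty dish, 4 mm above its underside.
- dish_full: The same glass dish already holding another carrier, whose handle rises 123 mm above the worktop: a bystander. Origin at the centre of its underside. Either dish may stand to the left or to the right.
- alcohol: Bystander: upright bottle with a blue cap, 52 mm across, 134 mm high. Origin at the centre of its underside.
- petri_1: Bystander: flat round lidded dish, 60 mm across, 15 mm high. Origin at the centre of its underside.
- reagent_amber: Bystander: upright brown bottle with a white cap, 44 mm across, 110 mm high. Origin at the centre of its underside.
Not all that is in view belongs to the job. What is shaped like the part that bears hang_bar but pink or yellow is not meant.

How it is judged:
On the way:
1. the carrier is out of the hook, held clear of the stand (contact force between carrier and drip_stand below 0.1 N and height (world z) of hang_bar above 0.162 m and contact force between the fingers and carrier above 1 N), for 0.2 s.
At the end, for the whole second after the job is handed in: The carrier stands upright on the floor of the empty dish (its underside within 3.5 mm of the floor, centred within 6 mm, long sides along each other within 7 degrees, tilted less than 3.5 degrees), released and at rest; the dish stands upright within 40 mm of where it was (z of carrier_foot in the frame of dish_empty below 0.0075 m and horizontal distance between carrier_foot and dish_in below 0.006 m and angle between the y axis of carrier_foot and the y axis of dish_empty, either way round below 0.12 rad and angle between carrier_foot's own z axis and vertical below 0.06 rad and angle between dish_empty's own z axis and vertical below 0.05 rad and distance of dish_empty from where it was at the start of the episode below 0.04 m and linear speed of dish_empty below 0.01 m/s and distance between carrier_foot and dish_in below 0.008 m and linear speed of carrier below 0.02 m/s); the robot touches nothing.
It fails at once if the hook or stand is strained: the carrier, or the gripper or arm, presses or pulls on it with more than 16 N (contact force between any of carrier, the arm, the fingers and drip_stand above 16 N).
It fails at once if the carrier is dropped or forced into the dish, more than 25 N between them (contact force between carrier and dish_empty above 25 N).
It fails at once if the filled dish, the round dish or a bottle is shifted by more than 20 mm, or a bottle is knocked over (distance of any of dish_full, alcohol, petri_1, reagent_amber from where it was at the start of the episode above 0.02 m or angle between any of alcohol, reagent_amber's own z axis and vertical above 0.3 rad).
It also fails if it takes over 58 s, if anything falls off the work surface, if the arm or the gripper's body presses on something with over 40 N, if the wrist force passes 120 N, or if a joint passes its speed limit or range.

### The arm

A 6-joint arm with a two-finger parallel gripper is mounted at the origin on a cart in front of the work surface, level with it; the furniture and walls round the work are solid. World frame = base frame: x ahead of the robot, y to its left, z up, the work surface at z = 0. Lengths are in m, angles in rad, forces in N, time in s.
With the tool pointing down it reaches from about 0.275 to 0.725 m from the base axis. Payload 15.9 kg.
Tool frame: the origin (TCP) lies at the very end of the fingers, on their centre line; the grasp point (between the pads) lies 19 mm behind it; y points along the fingers, z is the direction in which the jaws open and shut, and the axes are right-handed (so a half turn about y gives the same grasp; the last joint's range is limited). The gripper opens to 85 mm and grips with 20 to 120 N. Pads are 22 mm wide; open, the fingers measure 114 mm over their backs; the gripper's body (76 mm by 85 mm) begins 54 mm behind the grasp point. The pads swing forward as they close: fully open they stand 13 mm farther back than shut.
Start: joints at [1.181, 0.213, -0.034, 1.323, 0, 1.571], TCP at [0.19, 0.462, 0.231] pointing down, gripper open.
Joint ranges: [-2.98, 2.98], [-0.74, 1.72], [-1.14, 1.35], [-2.1, 2.04], [-1.57, 1.44], [-3.14, 3.14]. Speed limits (rad/s): [1.89, 1.89, 2.39, 2.57, 3.14, 3.14].

### API

Orientations are given as a 3x3 rotation matrix whose columns are the frame's x, y, z axes.
In Python, from bench import env gives the robot as it stands.
- The arm moves only by the tool move_arm, never from a script. Its argument "motion" is one flat list of numbers, 4 for each row, row after row: the shift along the world's x, y, z in units of 25 mm (1.0 is 25 mm), then the turn about the world's z in units of 6 degrees (1.0 is 6 degrees). A call has exactly 5 rows; each row is the pose to reach, as a shift and turn from the pose measured when the call began; what a row does not reach only later rows make up. A row lasts 1/12 s, in which the tool goes at most 41.7 mm and 7.16 degrees, less where a joint would pass 70% of its speed; a pose out of reach is approached as far as the arm can. A call with a gripper value outside its range is refused whole. "claw" is the gripper command: -1 is fully open, 1 is shut, values between are in proportion, set as the call begins (left out, the last holds). The fingers move at their own pace and stop on an object; "force" is the grip in N (left out, the last holds). Time passes only in rows, so rows that repeat a pose let the fingers close, or fill a call up. It gives the time, the measured TCP pose, the force and the opening at its end, in the units of the state.
- env.observe(): the state, without advancing time (a new reading comes with each control period).
- env.get_image(name): name is "scene" or "top" or "wrist"; returns the picture (480x640x3 uint8, blue, green, red); there is no depth.
- env.get_calibration(name): a dict with "fx", "fy", "cx", "cy" (pixels), "T" (4x4, takes a point from camera to world coordinates). Camera axes: x right, y down, z forward; pixel columns grow to the right and rows downward; lengths in m; the calibration is good to about 2 mm. A picture is of the moment at which its call begins: read the wrist's pose just before it. get_calibration takes no time and is no camera call; for the wrist camera it gives the pose at the moment of the call.
- env.finish_job(): hands the job in, once; it reports no verdict.
The state is a dict: "clock": time; "joint_pos": joint angles; "dq": joint speeds; "joint_efforts": joint torques, N m; "tcp_pos": TCP position; "eef_rot": TCP orientation; "wrist_force": force on the tool from outside, world axes, zero at the start; "wrist_torque": the same for the moment, N m; "grip_width": finger opening in m.
Only numpy, scipy, OpenCV 4.12 (cv2) and the standard library are available. Lean on these libraries where they do the work, as an engineer would, in place of code of your own. Each camera call takes 0.05 s, during which the arm holds its last target.

## Working session

There is one attempt and no reset: what is moved stays moved. The work goes in short steps, Python scripts to look and compute and a tool call to move; the robot and the scene stay as the last step left them, time stands still between calls to the robot, and variables do not carry over. Pictures are saved under pics/ and viewed, and the job is handed in when it is done.

Besides the shell and the picture viewer there is one more tool, called after "Request:" as name(argument=value, ...), one argument or row to a line, values as JSON. move_arm: Moves the arm, as the interface text tells. Its arguments: {"type":"object","properties":{"motion":{"type":"array","items":{"type":"number"}},"claw":{"type":"number"},"force":{"type":"number"}},"required":["motion"]}

```bash
ls; mkdir -p pics; cat > h.py <<'E'
import numpy as np, cv2
from bench import env
def snap(n,f):
    c=env.get_calibration(n); im=env.get_image(n); cv2.imwrite('pics/'+f,im); np.savez('pics/'+f+'.npz',T=c['T'],K=[c['fx'],c['fy'],c['cx'],c['cy']]); return im
def ray(f,u,v):
    d=np.load('pics/'+f+'.npz');T=d['T'];fx,fy,cx,cy=d['K']
    r=T[:3,:3]@np.array([(u-cx)/fx,(v-cy)/fy,1]);return T[:3,3],r/np.linalg.norm(r)
def onz(f,u,v,z):
    o,r=ray(f,u,v);return o+r*(z-o[2])/r[2]
def proj(f,p):
    d=np.load('pics/'+f+'.npz');T=d['T'];fx,fy,cx,cy=d['K']
    q=T[:3,:3].T@(np.array(p)-T[:3,3]);return np.array([fx*q[0]/q[2]+cx,fy*q[1]/q[2]+cy])
def tri(a,b):
    A=np.zeros((3,3));B=np.zeros(3);rs=[ray(*a),ray(*b)]
    for o,r in rs:
        P=np.eye(3)-np.outer(r,r);A+=P;B+=P@o
    p=np.linalg.solve(A,B);return p,[np.linalg.norm((np.eye(3)-np.outer(r,r))@(p-o)) for o,r in rs]
E
python3 - <<'E'
from h import *
for n in ("scene","top","wrist"): snap(n,n+'0.png'); print(n,env.get_calibration(n)['T'].round(3).tolist())
s=env.observe()
for k in s: print(k,np.round(s[k],3).tolist())
E
```

```text
pics
scene [[0.862, -0.229, 0.453, -0.12], [-0.507, -0.409, 0.759, -1.152], [0.012, -0.883, -0.469, 0.794], [0.0, 0.0, 0.0, 1.0]]
top [[-0.013, -0.995, 0.103, 0.41], [-1.0, 0.016, 0.022, -0.068], [-0.024, -0.103, -0.994, 1.268], [0.0, 0.0, 0.0, 1.0]]
wrist [[0.382, 0.888, 0.256, 0.124], [0.924, -0.366, -0.107, 0.489], [-0.001, 0.277, -0.961, 0.374], [0.0, 0.0, 0.0, 1.0]]
clock 0.15
joint_pos [1.181, 0.213, -0.035, 1.323, -0.0, 1.571]
dq [0.0, -0.001, 0.002, -0.001, 0.0, -0.001]
joint_efforts [-0.001, -68.641, 48.725, 0.013, -0.0, -0.0]
tcp_pos [0.19, 0.462, 0.231]
eef_rot [[0.925, -0.0, 0.38], [-0.38, -0.001, 0.925], [0.0, -1.0, -0.001]]
wrist_force [-0.274, 0.526, -0.205]
wrist_torque [-0.002, 0.026, 0.001]
grip_width 0.085
```

View pics/scene0.png

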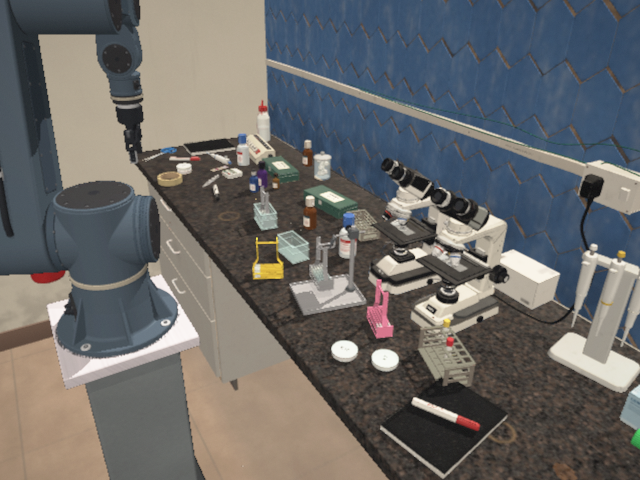

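View pics/top0.png

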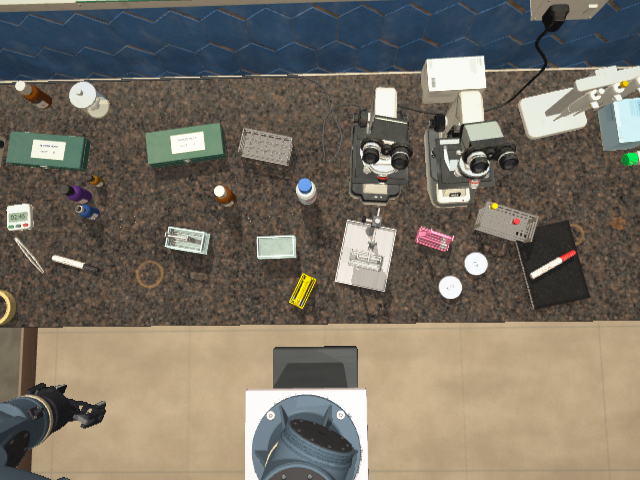

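View pics/wrist0.png

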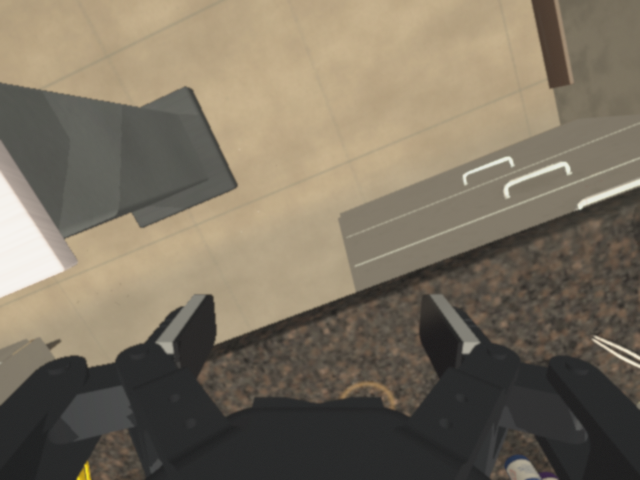

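The top view shows the stand with the steel carrier near (366,258). The empty dish is at (276,247), and the filled dish, with a handle in it, at (187,240). The pink (435,238) and yellow (303,291) carriers are decoys. I'll enlarge to confirm.

```bash
python3 - <<'E'
from h import *
t=cv2.imread('pics/top0.png');s=cv2.imread('pics/scene0.png')
a=cv2.resize(t[180:310,240:440],(800,520),interpolation=cv2.INTER_CUBIC);cv2.imwrite('pics/c1.png',a)
b=cv2.resize(s[180:320,230:410],(772,600),interpolation=cv2.INTER_CUBIC);cv2.imwrite('pics/c2.png',b)
c=cv2.resize(t[200:320,320:420],(500,600),interpolation=cv2.INTER_CUBIC);cv2.imwrite('pics/c3.png',c)
E
```

```text
(no output)
```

View pics/c1.png

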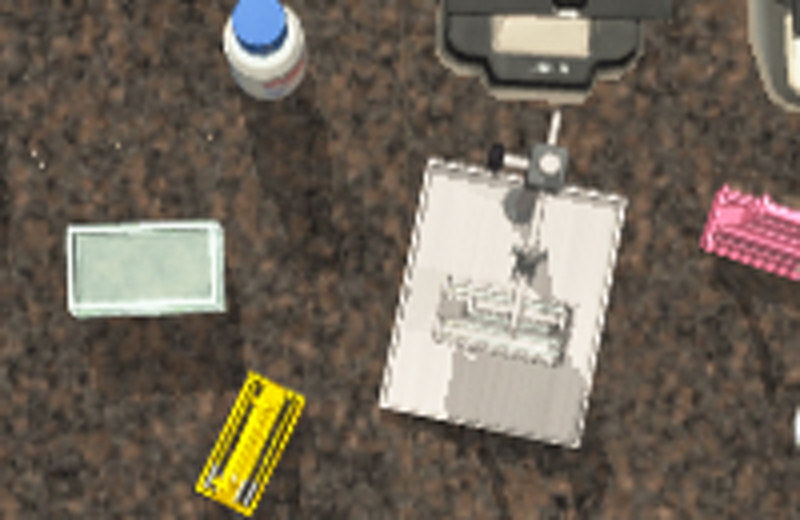

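View pics/c2.png

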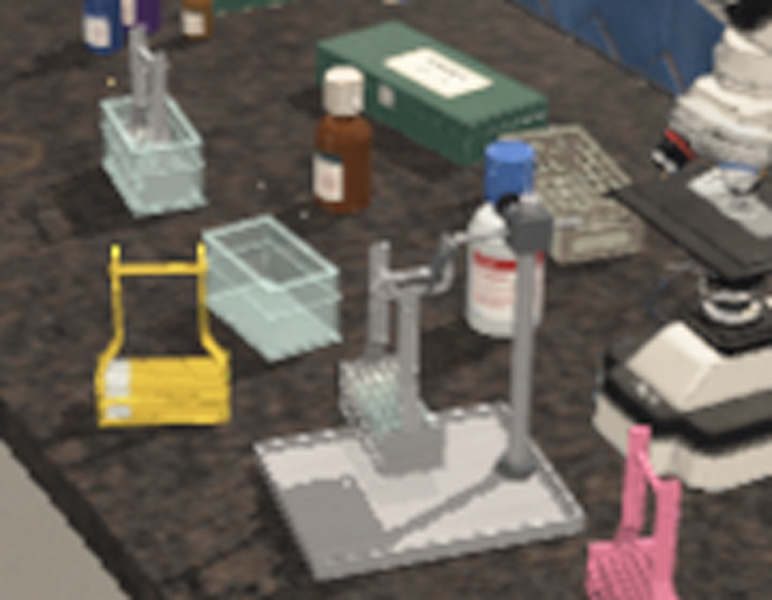

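The enlarged crops confirm it: the steel carrier hangs on the stand, and the clear dish to its left at c1 (146,268) is empty.

```bash
python3 - <<'E'
from h import *
f='top0.png'
P=lambda u,v:(u/4+240-.4,v/4+180-.4)
print('pan corners z12');C=[]
for c in [(430,160),(627,199),(580,446),(380,408)]:
    p=onz(f,*P(*c),.012);C.append(p);print(p.round(4))
C=np.array(C);m=C.mean(0);print('centre',m.round(4))
ex=(C[0]+C[1]-C[2]-C[3]);print('yaw',np.degrees(np.arctan2(ex[1],ex[0])), np.linalg.norm(C[0]-C[1]),np.linalg.norm(C[1]-C[2]))
print('rodtop', onz(f,*P(550,160),.198))
print('dish rim z57');D=[]
for c in [(67,225),(222,221),(224,311),(71,316)]:
    p=onz(f,*P(*c),.057);D.append(p);print(p.round(4))
D=np.array(D);print(D.mean(0))
# scene rod top
S=lambda u,v:(u*180/772+230-.4,v*140/600+180-.4)
print('boss tri',tri((f,*P(547,165)),('scene0.png',*S(528,205))))
print('carrier bar approx', onz(f,*P(510,302),.15))
E
```

```text
pan corners z12
[ 0.5978 -0.1177  0.012 ]
[ 0.5693 -0.2488  0.012 ]
[ 0.4054 -0.2129  0.012 ]
[ 0.4322 -0.0814  0.012 ]
centre [ 0.5012 -0.1652  0.012 ]
yaw -12.370077441604927 0.13418667509939955 0.16775709254900995
rodtop [ 0.5688716  -0.17893636  0.198     ]
dish rim z57
[0.5525 0.1201 0.057 ]
[0.5535 0.0193 0.057 ]
[0.4951 0.0185 0.057 ]
[0.4933 0.1174 0.057 ]
[0.52359154 0.0688448  0.057     ]
boss tri (array([ 0.56688649, -0.17775247,  0.19242896]), [np.float64(6.843326362438812e-05), np.float64(6.843326362443627e-05)])
carrier bar approx [ 0.49135267 -0.15802593  0.15      ]
```

Request:
move_arm(
  motion=[1, -1.5, 0.3, 0.5, 2, -3, 0.6, 1, 3, -4.5, 0.8, 1.7, 4, -6, 1, 1.7, 5, -7.5, 1, 1.7],
)

```text
clock: 0.57
tcp_pos: [0.305, 0.2888, 0.256]
eef_rot: [[0.978, 0.0, 0.209], [-0.209, -0.0, 0.978], [0.0, -1.0, -0.0]]
wrist_force: [0.3, 0.9, 0.5]
grip_width: 0.0855
```

Request:
move_arm(
  motion=[0.8, -1.5, 0, 0, 1.5, -3, 0, 0, 2.2, -4.5, 0, 0, 3, -6, 0, 0, 3.5, -7.5, 0, 0],
)

```text
clock: 0.98
tcp_pos: [0.3931, 0.1, 0.2559]
eef_rot: [[0.978, 0.001, 0.209], [-0.209, -0.0, 0.978], [0.001, -1.0, -0.0]]
wrist_force: [0.9, 0.6, 0.5]
grip_width: 0.0855
```

Request:
move_arm(
  motion=[0.7, -1.5, 0, 0, 1.4, -3, 0, 0, 2.1, -4.5, 0, 0, 2.8, -6, 0, 0, 3, -7, 0, 0],
)

```text
clock: 1.4
tcp_pos: [0.4693, -0.0783, 0.2554]
eef_rot: [[0.978, 0.001, 0.21], [-0.21, -0.001, 0.978], [0.001, -1.0, -0.0]]
wrist_force: [0.5, 0.5, 0.2]
grip_width: 0.0854
```

Request:
move_arm(
  motion=[0.3, -1.2, 0, 0, 0.6, -2.4, 0, 0, 0.8, -3.3, 0, 0, 0.8, -3.3, 0, 0, 0.8, -3.3, 0, 0],
)

```text
clock: 1.82
tcp_pos: [0.4891, -0.1617, 0.2549]
eef_rot: [[0.977, -0.0, 0.212], [-0.212, -0.0, 0.977], [-0.0, -1.0, -0.0]]
wrist_force: [-0.2, 0.7, 0.7]
grip_width: 0.0854
```

```bash
python3 - <<'E'
from h import *
snap("wrist",'w1.png');snap('top','top1.png');snap('scene','scene1.png')
E
```

```text
(no output)
```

View pics/w1.png

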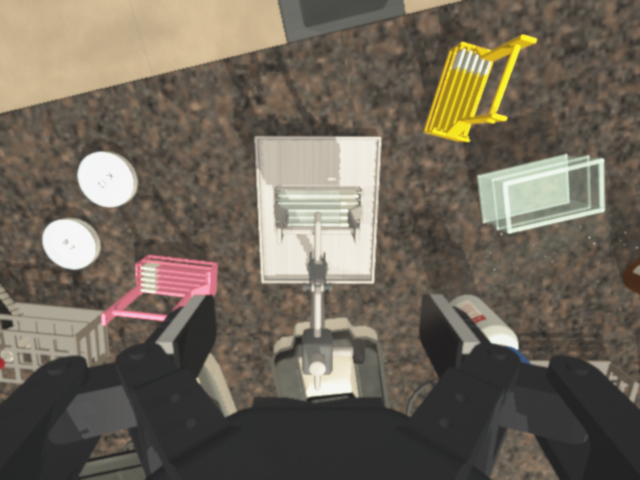

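The wrist view shows the stand squarely, with the carrier straps at about (278,225) and (360,225) and the empty dish at about (545,190). I'll enlarge the carrier.

```bash
python3 - <<'E'
from h import *
w=cv2.imread('pics/w1.png');cv2.imwrite('pics/c4.png',cv2.resize(w[125:295,240:400],(560,595),interpolation=cv2.INTER_CUBIC))
cv2.imwrite('pics/c5.png',cv2.resize(w[130:250,460:620],(800,600),interpolation=cv2.INTER_CUBIC))
E
```

```text
(no output)
```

View pics/c4.png

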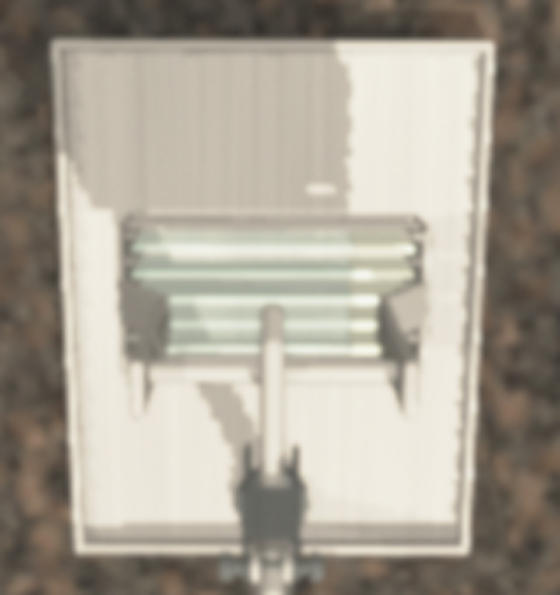

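View pics/c5.png

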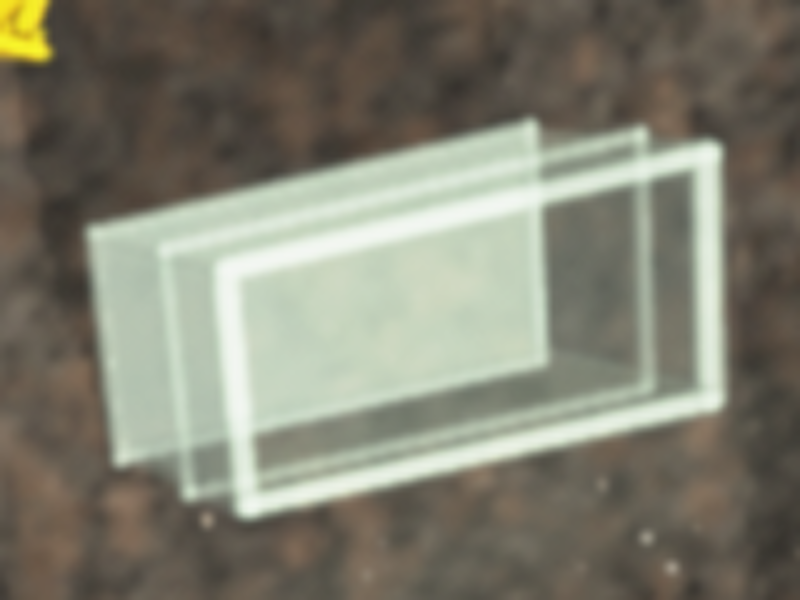

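```bash
python3 - <<'E'
from h import *
f='w1.png'
P=lambda u,v:(u/3.5+240-.4,v/3.5+125-.4)
C=np.array([onz(f,*P(*c),.012) for c in [(78,553),(470,553),(494,42),(52,42)]]);print(C.round(4).tolist());m=C.mean(0)
ex=(C[0]+C[1]-C[2]-C[3]);a=np.arctan2(ex[1],ex[0]);print('pan',m.round(4),'yaw',np.degrees(a),np.linalg.norm(C[0]-C[1]),np.linalg.norm(C[1]-C[2]))
ux=np.array([np.cos(a),np.sin(a)]);uy=np.array([-ux[1],ux[0]])
def st(p): q=p[:2]-m[:2];return (q@ux*1000).round(1),(q@uy*1000).round(1)
for n,c,z in [('barL',(405,371),.152),('barR',(145,371),.152),('strapTopR',(138,414),.165),('strapTopL',(410,414),.165),('front',(272,308),.157),('front150',(272,308),.150),('bossfar',(272,560),.189)]:
    p=onz(f,*P(*c),z);print(n,p.round(4),st(p))
P=lambda u,v:(u/5+460-.4,v/5+130-.4)
for z,cs in [(.057,[(217,262),(720,143),(722,408),(238,517)]),(.0,[(88,228),(535,121),(548,362),(118,465)]),(.004,[(88,228),(535,121),(548,362),(118,465)])]:
    D=np.array([onz(f,*P(*c),z) for c in cs]);d=(D[1]+D[2]-D[0]-D[3]);print('dish',z,D.mean(0).round(4),np.degrees(np.arctan2(d[1],d[0])),np.linalg.norm(D[0]-D[1]),np.linalg.norm(D[1]-D[2]))
print(env.observe()['tcp_pos'])
E
```

```text
[[0.569, -0.2487, 0.012], [0.598, -0.1162, 0.012], [0.4322, -0.0802, 0.012], [0.4032, -0.2128, 0.012]]
pan [ 0.5006 -0.1644  0.012 ] yaw -12.22879120245887 0.13565620632252867 0.16969188995956586
barL [ 0.4893 -0.1336  0.152 ] (np.float64(-17.6), np.float64(27.8))
barR [ 0.4776 -0.1872  0.152 ] (np.float64(-17.7), np.float64(-27.1))
strapTopR [ 0.4829 -0.1886  0.165 ] (np.float64(-12.1), np.float64(-27.4))
strapTopL [ 0.4947 -0.1349  0.165 ] (np.float64(-12.0), np.float64(27.6))
front [ 0.469  -0.1579  0.157 ] (np.float64(-32.2), np.float64(-0.3))
front150 [ 0.4705 -0.1582  0.15  ] (np.float64(-30.8), np.float64(-0.3))
bossfar [ 0.5096 -0.1667  0.189 ] (np.float64(9.3), np.float64(-0.3))
dish 0.057 [0.5243 0.0711 0.057 ] 91.3162445752678 0.09640658147268198 0.053537091066933655
dish 0.0 [0.5252 0.0736 0.    ] 91.66024145150166 0.10013882523850381 0.056439728866203534
dish 0.004 [0.5241 0.0714 0.004 ] 91.66024145150165 0.0991334352789566 0.05587307615596358
[ 0.48913609 -0.16002211  0.25540383]
```

Request:
move_arm(
  motion=[-0.22, 0, -0.8, 0, -0.22, 0, -1.8, 0, -0.22, 0, -2.8, 0, -0.22, 0, -3.5, 0, -0.22, 0, -3.5, 0],
)

```text
clock: 2.38
tcp_pos: [0.4818, -0.1585, 0.165]
eef_rot: [[0.978, -0.004, 0.208], [-0.208, 0.001, 0.978], [-0.004, -1.0, 0.0]]
wrist_force: [-0.7, 0.1, -1.0]
grip_width: 0.0853
```

```bash
python3 - <<'E'
from h import *
snap("wrist",'w2.png');s=env.observe();print(s['tcp_pos'],s['wrist_force'])
E
```

```text
[ 0.48259094 -0.15885552  0.16706635] [-0.10456279  0.0050411   1.24846541]
```

View pics/w2.png

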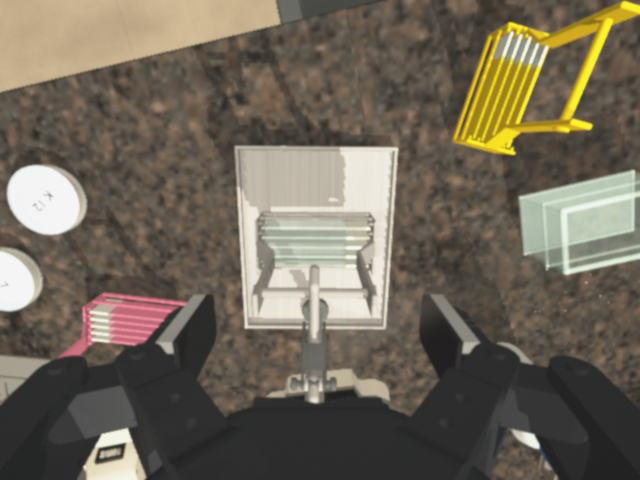

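The carrier stands between the open fingers. The bar is at about v=293, u 258 to 368. Next I'll check the bar position against its expected place.

```bash
python3 - <<'E'
from h import *
f='w2.png'
w=cv2.imread('pics/w2.png');cv2.imwrite('pics/c6.png',cv2.resize(w[200:340,230:400],(728,600),interpolation=cv2.INTER_CUBIC))
for u in (270,355): print(onz(f,u,293,.151).round(4))
E
```

```text
[ 0.4793 -0.1825  0.151 ]
[ 0.4882 -0.1411  0.151 ]
```

View pics/c6.png

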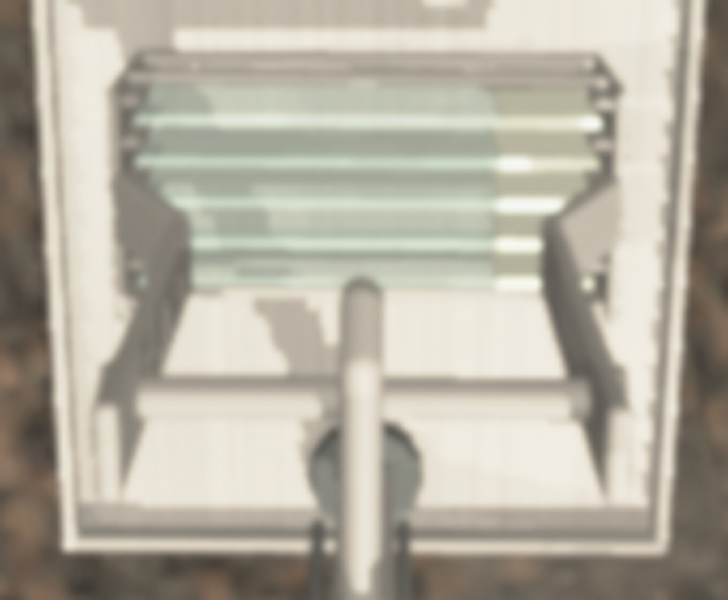

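Request:
move_arm(
  motion=[0.04, -0.08, -0.5, 0, 0.04, -0.08, -1, 0, 0.04, -0.08, -1.36, 0, 0.04, -0.08, -1.36, 0, 0.04, -0.08, -1.36, 0],
)

```text
clock: 2.85
tcp_pos: [0.4838, -0.1607, 0.1339]
eef_rot: [[0.978, -0.002, 0.208], [-0.208, 0.0, 0.978], [-0.002, -1.0, 0.0]]
wrist_force: [-0.2, 0.6, -0.1]
grip_width: 0.0855
```

Request:
move_arm(
  motion=[0, 0, 0, 0, 0, 0, 0, 0, 0, 0, 0, 0, 0, 0, 0, 0, 0, 0, 0, 0],
  claw=0.1,
  force=30,
)

```text
clock: 3.27
tcp_pos: [0.4844, -0.161, 0.1346]
eef_rot: [[0.978, -0.0, 0.208], [-0.208, -0.0, 0.978], [-0.0, -1.0, -0.0]]
wrist_force: [0.9, -1.4, 5.9]
grip_width: 0.0573
```

Request:
move_arm(
  motion=[0, 0, 0.04, 0, 0, 0, 0.04, 0, 0, 0, 0.04, 0, 0, 0, 0.04, 0, 0, 0, 0.04, 0],
  force=50,
  claw=0.3,
)

```text
clock: 3.68
tcp_pos: [0.4843, -0.161, 0.1355]
eef_rot: [[0.978, -0.001, 0.208], [-0.208, -0.0, 0.978], [-0.0, -1.0, -0.0]]
wrist_force: [-0.8, 0.1, -2.0]
grip_width: 0.0573
```

```bash
python3 - <<'E'
from h import *
snap("wrist",'w3.png')
for i in range(1):
  s=env.observe();print(s['tcp_pos'],s['wrist_force'],s['wrist_torque'],s['grip_width'])
E
```

```text
[ 0.48429064 -0.16095069  0.13548413] [ 0.63851782  0.07318801 -1.98157827] [-0.0680191  -0.04271247  0.00778123] 0.05707559303415332
```

View pics/w3.png

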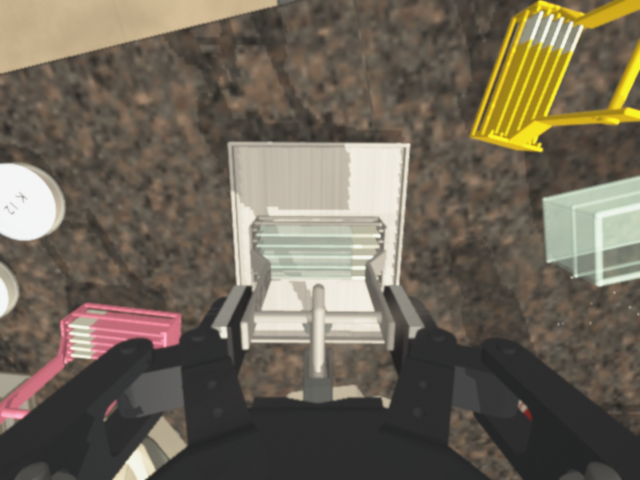

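Gripped: both pads are on the straps, width 57 mm. Now I push along the stand's +x.

Request:
move_arm(
  motion=[0.06, -0.013, 0.02, 0, 0.12, -0.026, 0.02, 0, 0.18, -0.04, 0.02, 0, 0.25, -0.053, 0.02, 0, 0.31, -0.067, 0.02, 0],
)

```text
clock: 4.15
tcp_pos: [0.4922, -0.1627, 0.1359]
eef_rot: [[0.978, -0.001, 0.208], [-0.208, -0.0, 0.978], [-0.0, -1.0, -0.0]]
wrist_force: [-0.1, 0.8, -2.8]
grip_width: 0.0568
```

Request:
move_arm(
  motion=[0.04, -0.009, 0, 0, 0.08, -0.017, 0, 0, 0.12, -0.026, 0, 0, 0.16, -0.034, 0, 0, 0.16, -0.034, 0, 0],
)

```text
clock: 4.57
tcp_pos: [0.4964, -0.1636, 0.1359]
eef_rot: [[0.978, -0.0, 0.208], [-0.208, -0.0, 0.978], [-0.0, -1.0, -0.0]]
wrist_force: [-0.5, 0.2, -3.1]
grip_width: 0.057
```

Request:
move_arm(
  motion=[0.04, -0.009, 0, 0, 0.08, -0.017, 0, 0, 0.12, -0.026, 0, 0, 0.16, -0.034, 0, 0, 0.16, -0.034, 0, 0],
)

```text
clock: 4.98
tcp_pos: [0.5003, -0.1644, 0.1358]
eef_rot: [[0.978, -0.001, 0.208], [-0.208, -0.0, 0.978], [-0.001, -1.0, -0.0]]
wrist_force: [-3.0, 0.2, -3.0]
grip_width: 0.0571
```

Request:
move_arm(
  motion=[0.04, -0.009, 0, 0, 0.08, -0.017, 0, 0, 0.12, -0.026, 0, 0, 0.12, -0.026, 0, 0, 0.12, -0.026, 0, 0],
)

```text
clock: 5.4
tcp_pos: [0.5033, -0.165, 0.1358]
eef_rot: [[0.978, -0.001, 0.208], [-0.208, -0.0, 0.978], [-0.001, -1.0, -0.0]]
wrist_force: [-2.3, 1.5, -2.6]
grip_width: 0.0568
```

Request:
move_arm(
  motion=[0.04, -0.009, 0, 0, 0.08, -0.017, 0, 0, 0.12, -0.026, 0, 0, 0.12, -0.026, 0, 0, 0.12, -0.026, 0, 0],
)

```text
clock: 5.82
tcp_pos: [0.5064, -0.1657, 0.1358]
eef_rot: [[0.978, -0.001, 0.208], [-0.208, -0.0, 0.978], [-0.001, -1.0, -0.0]]
wrist_force: [-4.0, 0.1, -3.5]
grip_width: 0.0567
```

Request:
move_arm(
  motion=[0.04, -0.009, 0, 0, 0.08, -0.017, 0, 0, 0.08, -0.017, 0, 0, 0.08, -0.017, 0, 0, 0.08, -0.017, 0, 0],
)

```text
clock: 6.23
tcp_pos: [0.5084, -0.1661, 0.1358]
eef_rot: [[0.978, -0.001, 0.208], [-0.208, -0.0, 0.978], [-0.001, -1.0, -0.0]]
wrist_force: [-3.8, 1.6, -4.2]
grip_width: 0.0569
```

Request:
move_arm(
  motion=[0.04, -0.009, 0, 0, 0.04, -0.009, 0, 0, 0.04, -0.009, 0, 0, 0.04, -0.009, 0, 0, 0.04, -0.009, 0, 0],
)

```text
clock: 6.65
tcp_pos: [0.5094, -0.1663, 0.1357]
eef_rot: [[0.978, -0.001, 0.208], [-0.208, -0.0, 0.978], [-0.001, -1.0, -0.0]]
wrist_force: [-3.8, 0.8, -4.4]
grip_width: 0.0569
```

Request:
move_arm(
  motion=[0.04, -0.009, 0, 0, 0.04, -0.009, 0, 0, 0.04, -0.009, 0, 0, 0.04, -0.009, 0, 0, 0.04, -0.009, 0, 0],
)

```text
clock: 7.07
tcp_pos: [0.5104, -0.1666, 0.1357]
eef_rot: [[0.978, -0.001, 0.208], [-0.208, -0.0, 0.978], [-0.001, -1.0, -0.0]]
wrist_force: [-3.7, 1.3, -5.4]
grip_width: 0.0567
```

Request:
move_arm(
  motion=[0.03, -0.006, -0.01, 0, 0.03, -0.006, -0.01, 0, 0.03, -0.006, -0.01, 0, 0.03, -0.006, -0.01, 0, 0.03, -0.006, -0.01, 0],
)

```text
clock: 7.48
tcp_pos: [0.5112, -0.1667, 0.1355]
eef_rot: [[0.978, -0.001, 0.208], [-0.208, -0.0, 0.978], [-0.001, -1.0, -0.0]]
wrist_force: [-3.5, 1.1, -3.3]
grip_width: 0.057
```

Request:
move_arm(
  motion=[0.03, -0.006, 0, 0, 0.03, -0.006, 0, 0, 0.03, -0.006, 0, 0, 0.03, -0.006, 0, 0, 0.03, -0.006, 0, 0],
)

```text
clock: 7.9
tcp_pos: [0.5119, -0.1669, 0.1355]
eef_rot: [[0.978, -0.001, 0.208], [-0.208, -0.0, 0.978], [-0.001, -1.0, -0.0]]
wrist_force: [-4.7, 0.9, -3.4]
grip_width: 0.0571
```

Request:
move_arm(
  motion=[0.03, -0.006, 0, 0, 0.03, -0.006, 0, 0, 0.03, -0.006, 0, 0, 0.03, -0.006, 0, 0, 0.03, -0.006, 0, 0],
)

```text
clock: 8.32
tcp_pos: [0.5121, -0.1669, 0.1354]
eef_rot: [[0.978, -0.002, 0.208], [-0.208, 0.0, 0.978], [-0.002, -1.0, -0.0]]
wrist_force: [-8.3, 1.6, -1.6]
grip_width: 0.0567
```

Request:
move_arm(
  motion=[0.02, -0.004, 0, 0, 0.02, -0.004, 0, 0, 0.02, -0.004, 0, 0, 0.02, -0.004, 0, 0, 0.02, -0.004, 0, 0],
)

```text
clock: 8.73
tcp_pos: [0.5121, -0.1669, 0.1353]
eef_rot: [[0.978, -0.003, 0.208], [-0.208, 0.0, 0.978], [-0.003, -1.0, -0.0]]
wrist_force: [-8.4, 0.8, -1.3]
grip_width: 0.0571
```

The end is felt: at TCP x = 0.5121 it stands still and force climbs to 8.4 N. I'll ease back a touch and raise in small steps.

Request:
move_arm(
  motion=[-0.01, 0.002, 0, 0, -0.01, 0.002, 0.03, 0, -0.01, 0.002, 0.06, 0, -0.01, 0.002, 0.08, 0, -0.01, 0.002, 0.08, 0],
)

```text
clock: 9.15
tcp_pos: [0.5119, -0.1669, 0.1374]
eef_rot: [[0.978, -0.003, 0.208], [-0.208, 0.0, 0.978], [-0.003, -1.0, -0.0]]
wrist_force: [-4.0, 1.6, -3.2]
grip_width: 0.057
```

Request:
move_arm(
  motion=[0.01, -0.002, 0.02, 0, 0.01, -0.002, 0.04, 0, 0.01, -0.002, 0.06, 0, 0.01, -0.002, 0.06, 0, 0.01, -0.002, 0.06, 0],
)

```text
clock: 9.57
tcp_pos: [0.5122, -0.1669, 0.139]
eef_rot: [[0.978, -0.003, 0.208], [-0.208, 0.0, 0.978], [-0.003, -1.0, -0.0]]
wrist_force: [-4.7, 1.7, -4.9]
grip_width: 0.0569
```

Request:
move_arm(
  motion=[0.01, -0.002, 0.03, 0, 0.01, -0.002, 0.06, 0, 0.01, -0.002, 0.09, 0, 0.01, -0.002, 0.12, 0, 0.01, -0.002, 0.12, 0],
)

```text
clock: 9.98
tcp_pos: [0.5122, -0.1669, 0.142]
eef_rot: [[0.978, -0.003, 0.208], [-0.208, 0.0, 0.978], [-0.003, -1.0, -0.0]]
wrist_force: [-6.2, 2.0, -5.8]
grip_width: 0.0574
```

Request:
move_arm(
  motion=[0, 0, 0.03, 0, 0, 0, 0.06, 0, 0, 0, 0.09, 0, 0, 0, 0.12, 0, 0, 0, 0.12, 0],
)

```text
clock: 10.4
tcp_pos: [0.5119, -0.1668, 0.1449]
eef_rot: [[0.978, -0.004, 0.208], [-0.208, 0.001, 0.978], [-0.004, -1.0, -0.0]]
wrist_force: [-6.5, 2.0, -5.6]
grip_width: 0.0567
```

Request:
move_arm(
  motion=[0, 0, 0.04, 0, 0, 0, 0.08, 0, 0, 0, 0.12, 0, 0, 0, 0.16, 0, 0, 0, 0.16, 0],
)

```text
clock: 10.82
tcp_pos: [0.5113, -0.1667, 0.1488]
eef_rot: [[0.978, -0.005, 0.208], [-0.208, 0.001, 0.978], [-0.005, -1.0, -0.0]]
wrist_force: [-7.5, 1.7, -5.3]
grip_width: 0.0569
```

Request:
move_arm(
  motion=[0, 0, 0.04, 0, 0, 0, 0.08, 0, 0, 0, 0.08, 0, -0.02, 0.004, 0.08, 0, -0.04, 0.008, 0.08, 0],
)

```text
clock: 11.23
tcp_pos: [0.5101, -0.1664, 0.1508]
eef_rot: [[0.978, -0.006, 0.208], [-0.208, 0.001, 0.978], [-0.006, -1.0, -0.0]]
wrist_force: [-5.4, 2.2, -1.0]
grip_width: 0.0568
```

Request:
move_arm(
  motion=[-0.1, 0.02, 0.05, 0, -0.25, 0.05, 0.1, 0, -0.45, 0.1, 0.1, 0, -0.7, 0.15, 0.1, 0, -0.9, 0.19, 0.1, 0],
)

```text
clock: 11.65
tcp_pos: [0.4871, -0.1616, 0.1535]
eef_rot: [[0.978, -0.005, 0.208], [-0.208, 0.001, 0.978], [-0.005, -1.0, -0.0]]
wrist_force: [-0.0, 0.3, -2.7]
grip_width: 0.0572
```

Request:
move_arm(
  motion=[-0.4, 0.09, 0, 0, -0.8, 0.17, 0, 0, -1.2, 0.26, 0, 0, -1.5, 0.32, 0, 0, -1.5, 0.32, 0, 0],
)

```text
clock: 12.07
tcp_pos: [0.4482, -0.1533, 0.1537]
eef_rot: [[0.978, -0.005, 0.208], [-0.208, 0.001, 0.978], [-0.005, -1.0, -0.0]]
wrist_force: [-0.2, 0.8, -2.4]
grip_width: 0.0567
```

```bash
python3 - <<'E'
from h import *
snap("wrist",'w4.png')
for n in ('top','scene'): snap(n,n+'4.png')
s=env.observe();print(s['tcp_pos'],s['wrist_force'],s['eef_rot'],s['clock'])
E
```

```text
[ 0.44993781 -0.153678    0.15367188] [ 0.58099176  0.06195248 -3.29357936] [[ 9.78041758e-01 -4.38737103e-03  2.08362836e-01]
 [-2.08362118e-01  6.25134837e-04  9.78051551e-01]
 [-4.42132991e-03 -9.99990180e-01 -3.02753946e-04]] 12.2167
```

View pics/w4.png

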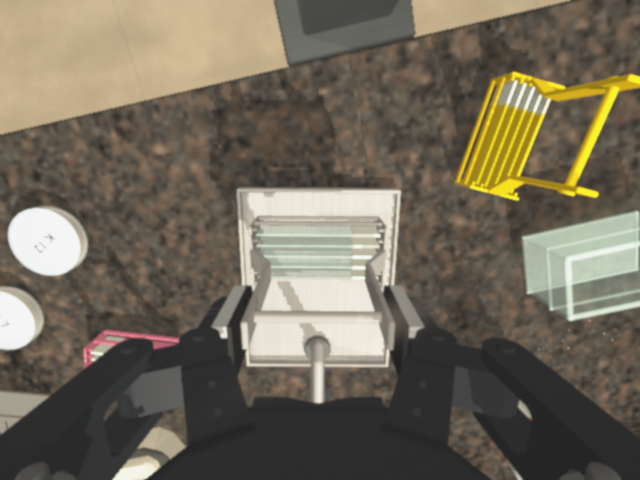

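View pics/scene4.png

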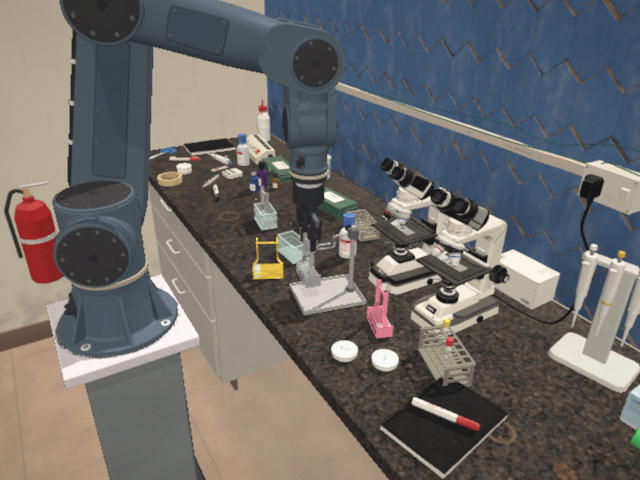

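The carrier is clear and held upright between the pads (bar at v=315, as before), and the wrist reads about 3 N of weight. Now I back off, rise and swing toward the dish.

Request:
move_arm(
  motion=[-0.5, 0.1, 0.2, 0, -1, 0.2, 0.7, 0, -1, 0.2, 1.4, 0, -1, 0.2, 2.1, 0, -1, 0.4, 2.8, 0],
)

```text
clock: 12.63
tcp_pos: [0.4253, -0.1442, 0.2245]
eef_rot: [[0.978, -0.004, 0.209], [-0.209, 0.0, 0.978], [-0.004, -1.0, -0.001]]
wrist_force: [0.5, 0.5, -2.5]
grip_width: 0.0568
```

Request:
move_arm(
  motion=[0, 1, 0, 0.4, 0.2, 2, 0, 0.8, 0.6, 3.2, 0, 1.2, 1.1, 4.4, 0, 1.6, 1.7, 5.6, 0, 2],
)

```text
clock: 13.05
tcp_pos: [0.4683, -0.0027, 0.2247]
eef_rot: [[1.0, -0.004, -0.001], [0.001, -0.001, 1.0], [-0.004, -1.0, -0.001]]
wrist_force: [0.5, -0.4, -3.4]
grip_width: 0.057
```

Request:
move_arm(
  motion=[0.7, 1, 0, 0.1, 1.4, 2, 0, 0.2, 2.25, 2.97, 0, 0.25, 2.25, 2.97, 0, 0.25, 2.25, 2.97, 0, 0.25],
)

```text
clock: 13.47
tcp_pos: [0.5255, 0.0728, 0.2239]
eef_rot: [[1.0, -0.004, -0.029], [0.029, -0.001, 1.0], [-0.004, -1.0, -0.001]]
wrist_force: [-1.0, -0.7, -2.4]
grip_width: 0.057
```

```bash
python3 - <<'E'
from h import *
snap("wrist",'w5.png')
for n in ('top','scene'): snap(n,n+'5.png')
s=env.observe();print(s['tcp_pos'],s['wrist_force'],s['eef_rot'].round(4),s['clock'])
t=cv2.imread('pics/top5.png')
cv2.imwrite('pics/c7.png',cv2.resize(t[190:300,210:350],(764,600),interpolation=cv2.INTER_CUBIC))
t=cv2.imread('pics/scene5.png')
cv2.imwrite('pics/c8.png',cv2.resize(t[180:290,240:380],(764,600),interpolation=cv2.INTER_CUBIC))
E
```

```text
[0.52440152 0.07104608 0.22464655] [-0.31661701  0.28097336 -2.48301988] [[ 9.996e-01 -3.800e-03 -2.640e-02]
 [ 2.630e-02 -8.000e-04  9.997e-01]
 [-3.800e-03 -1.000e+00 -7.000e-04]] 13.6167
```

View pics/w5.png

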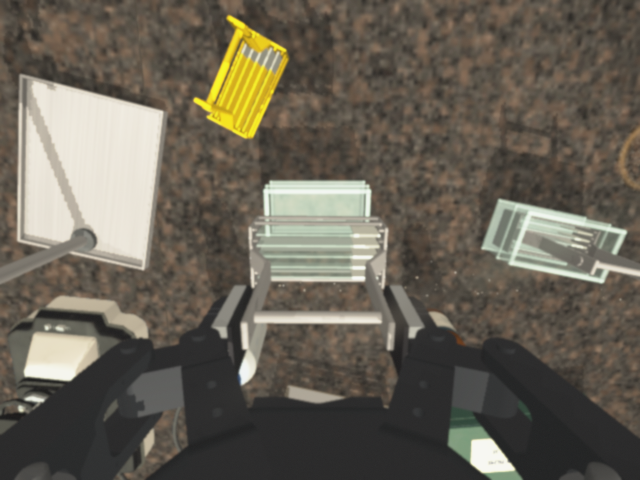

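View pics/c7.png

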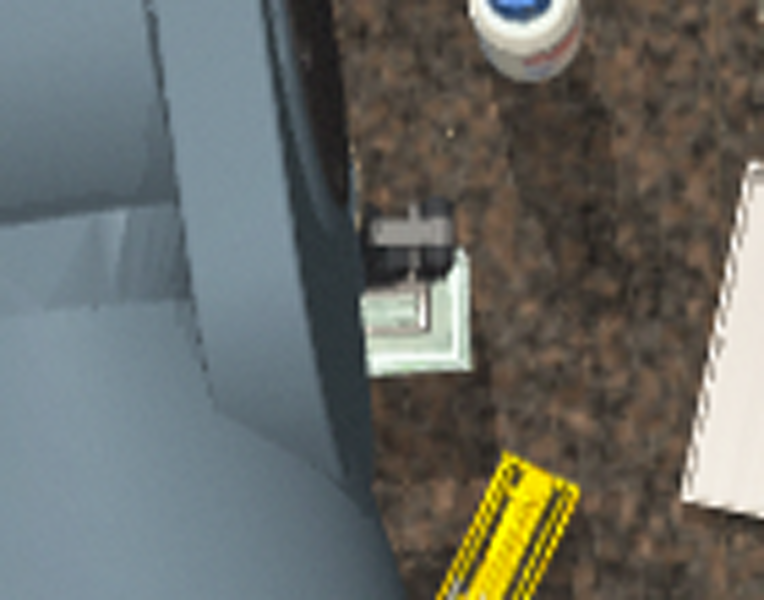

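View pics/c8.png

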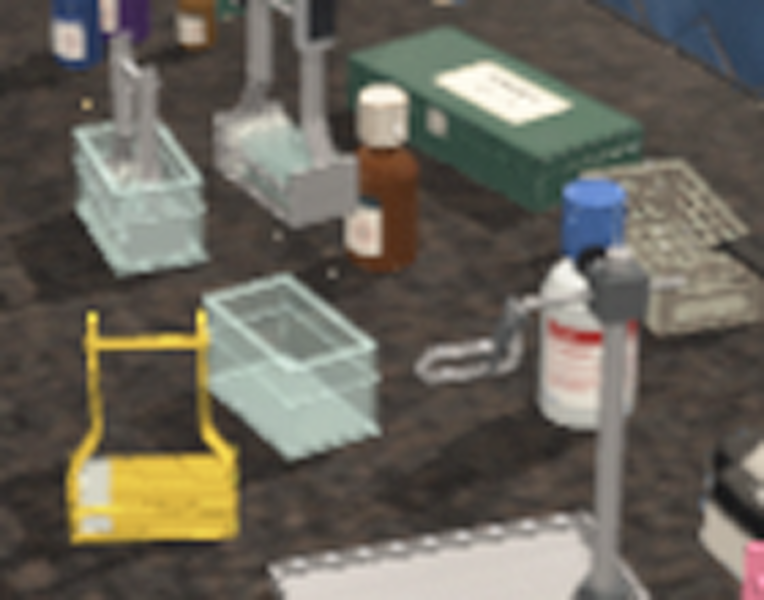

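The wrist view shows the carrier over the dish: basket at u 249 to 387, dish at u 264 to 370. I'll zoom in to measure both.

```bash
python3 - <<'E'
from h import *
w=cv2.imread('pics/w5.png');cv2.imwrite('pics/c9.png',cv2.resize(w[170:295,235:400],(792,600),interpolation=cv2.INTER_CUBIC))
E
```

```text
(no output)
```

View pics/c9.png

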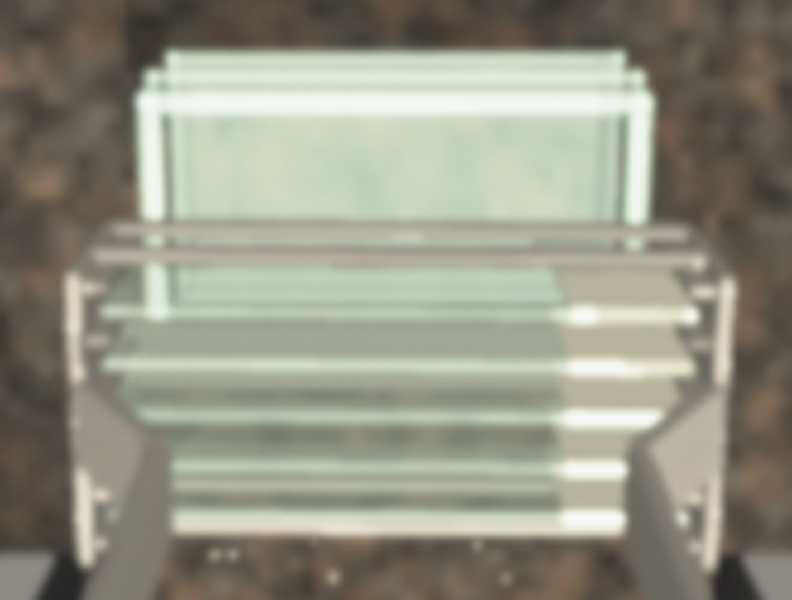

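```bash
python3 - <<'E'
from h import *
f='w5.png';k=4.8
P=lambda u,v:(u/k+235-.4,v/k+170-.4)
A=onz(f,*P(137,91),.057);B=onz(f,*P(655,93),.057);print('rim near',A,B,np.linalg.norm(A-B),np.degrees(np.arctan2(*(B-A)[1::-1])))
n=(B-A)/np.linalg.norm(B-A);nx=np.array([n[1],-n[0],0]);print('dish c',((A+B)/2+nx*.027).round(4))
D=np.array([onz(f,*P(*c),.002) for c in [(165,50),(625,50)]]);print('base',D,((D[0]+D[1])/2+nx*.027).round(4))
for zf in (.134,.136,.138):
  z=zf+.032
  C=np.array([onz(f,*P(*c),z) for c in [(66,275),(735,278),(715,570),(82,570)]])
  print(zf,C.mean(0).round(4),'yaw',np.degrees(np.arctan2(*(C[1]+C[2]-C[0]-C[3])[1::-1])),np.linalg.norm(C[0]-C[1]),np.linalg.norm(C[3]-C[2]),np.linalg.norm(C[1]-C[2]))
# bottom near edge of basket: line v~258 ?
for v,z in ((225,.166),(225,.136),(255,.136),(255,.166)): print(v,z,onz(f,*P(400,v),z).round(4))
s=env.observe();print(s['tcp_pos'])
E
```

```text
rim near [0.49825538 0.02287201 0.057     ] [0.49595667 0.11999962 0.057     ] 0.09715480613981743 91.35576230245285
dish c [0.5241 0.0721 0.057 ]
base [[0.4968277  0.02065556 0.002     ]
 [0.49405518 0.12146355 0.002     ]] [0.5224 0.0717 0.002 ]
0.134 [0.5253 0.0729 0.166 ] yaw 91.45628109752438 0.08402432017697438 0.08367741909437965 0.03978952709122025
0.136 [0.5246 0.0728 0.168 ] yaw 91.45628109752433 0.08319152197077895 0.08284805916175433 0.039395157381151416
0.138 [0.5239 0.0728 0.17  ] yaw 91.45628109752427 0.08235872376458352 0.08201869922912902 0.039000787671082365
225 0.166 [0.4987 0.0722 0.166 ]
225 0.136 [0.5053 0.0724 0.136 ]
255 0.136 [0.5097 0.0725 0.136 ]
255 0.166 [0.5026 0.0723 0.166 ]
[0.52440152 0.07104608 0.22464655]
```

Request:
move_arm(
  motion=[-0.03, -0.04, -0.6, 0, -0.03, -0.04, -1.3, 0, -0.03, -0.04, -2, 0, -0.03, -0.04, -2.6, 0, -0.03, -0.04, -2.6, 0],
)

```text
clock: 14.03
tcp_pos: [0.5219, 0.069, 0.1573]
eef_rot: [[1.0, -0.007, -0.025], [0.025, -0.001, 1.0], [-0.007, -1.0, -0.001]]
wrist_force: [-1.0, -0.6, -2.7]
grip_width: 0.0568
```

```bash
python3 - <<'E'
from h import *
snap("wrist",'w6.png');snap('scene','scene6.png')
s=env.observe();print(s['tcp_pos'],s['wrist_force'],s['eef_rot'].round(4),s['clock'])
w=cv2.imread('pics/w6.png');cv2.imwrite('pics/c10.png',cv2.resize(w[170:295,235:400],(792,600),interpolation=cv2.INTER_CUBIC))
t=cv2.imread('pics/scene6.png')
cv2.imwrite('pics/c11.png',cv2.resize(t[180:290,240:380],(764,600),interpolation=cv2.INTER_CUBIC))
E
```

```text
[0.5233053  0.06938525 0.16014658] [ 0.60549838 -0.60914682 -2.96212244] [[ 9.997e-01 -4.000e-03 -2.540e-02]
 [ 2.540e-02 -9.000e-04  9.997e-01]
 [-4.100e-03 -1.000e+00 -8.000e-04]] 14.1333
```

View pics/c10.png

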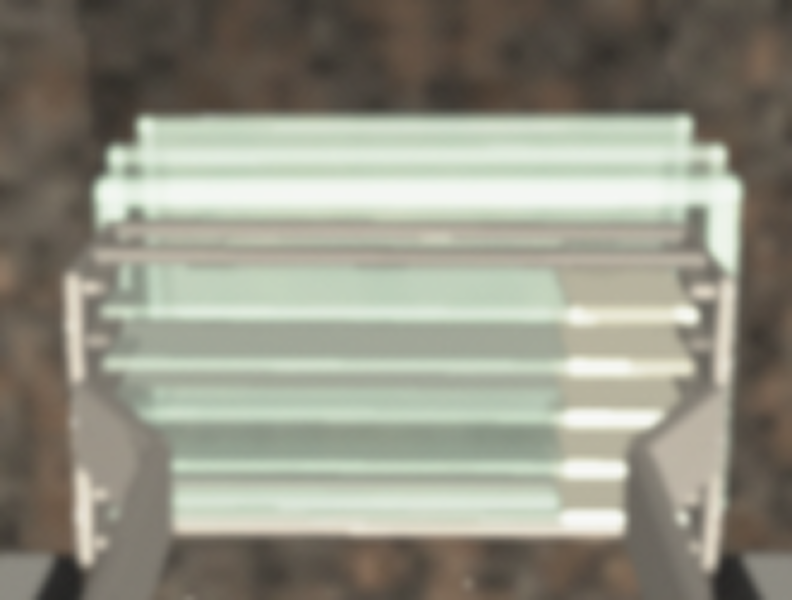

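View pics/c11.png

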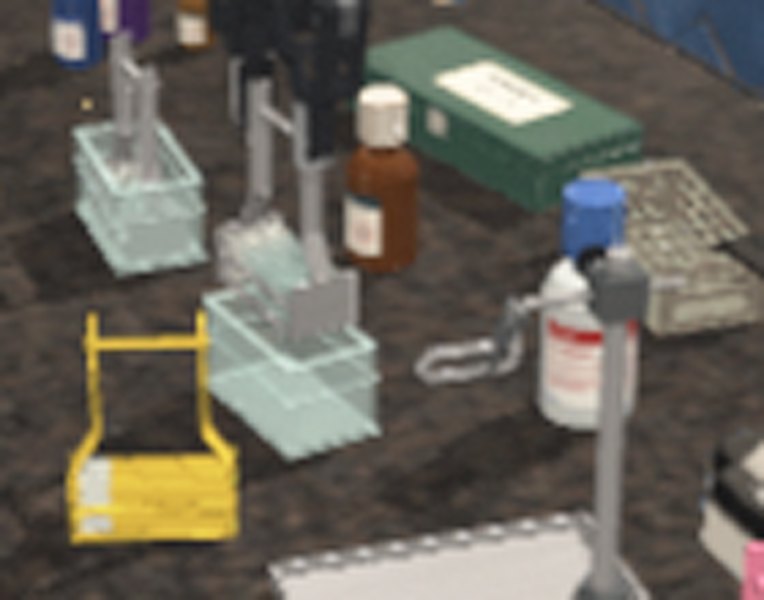

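```bash
python3 - <<'E'
from h import *
f='w6.png';k=4.8
P=lambda u,v:(u/k+235-.4,v/k+170-.4)
A=onz(f,*P(94,180),.057);B=onz(f,*P(743,182),.057);print('rim near',A,B,np.linalg.norm(A-B),np.degrees(np.arctan2(*(B-A)[1::-1])))
n=(B-A)/np.linalg.norm(B-A);nx=np.array([n[1],-n[0],0]);print('dish c',((A+B)/2+nx*.027).round(4))
D=np.array([onz(f,*P(*c),.002) for c in [(137,116),(693,116)]]);print('base',D,np.linalg.norm(D[0]-D[1]),((D[0]+D[1])/2+nx*.027).round(4))
for z in (.1015,.103):
  C=np.array([onz(f,*P(*c),z) for c in [(66,275),(735,278),(715,570),(82,570)]])
  print(C.mean(0).round(4),np.linalg.norm(C[0]-C[1]))
print('near bottom edge',onz(f,*P(400,222),.070))
E
```

```text
rim near [0.49833974 0.02270942 0.057     ] [0.49633541 0.11977901 0.057     ] 0.0970902801139809 91.1829016914087
dish c [0.5243 0.0718 0.057 ]
base [[0.49693959 0.02075461 0.002     ]
 [0.49454976 0.12153725 0.002     ]] 0.10081096783436645 [0.5227 0.0717 0.002 ]
[0.5208 0.069  0.1015] 0.08317601804485476
[0.5203 0.069  0.103 ] 0.08255189074031359
near bottom edge [0.50088237 0.06856865 0.07      ]
```

Request:
move_arm(
  motion=[0.06, 0.1, 0, 0, 0.06, 0.1, 0, 0, 0.06, 0.1, 0, 0, 0.06, 0.1, 0, 0, 0.06, 0.1, 0, 0],
)

```text
clock: 14.55
tcp_pos: [0.525, 0.0719, 0.1605]
eef_rot: [[1.0, -0.004, -0.025], [0.025, -0.001, 1.0], [-0.004, -1.0, -0.001]]
wrist_force: [0.2, 0.1, -3.2]
grip_width: 0.0571
```

```bash
python3 - <<'E'
from h import *
print(env.observe()['tcp_pos'])
snap("wrist",'w7.png')
s=env.observe();print(s['tcp_pos'],s['wrist_force'],s['eef_rot'].round(4),s['clock'])
w=cv2.imread('pics/w7.png');cv2.imwrite('pics/c12.png',cv2.resize(w[170:295,235:400],(792,600),interpolation=cv2.INTER_CUBIC))
E
```

```text
[0.52496393 0.07194974 0.16045551]
[0.52490187 0.07196846 0.16035205] [-1.17872468 -0.46077835 -3.82609195] [[ 9.997e-01 -3.700e-03 -2.550e-02]
 [ 2.550e-02 -8.000e-04  9.997e-01]
 [-3.800e-03 -1.000e+00 -7.000e-04]] 14.6
```

View pics/c12.png

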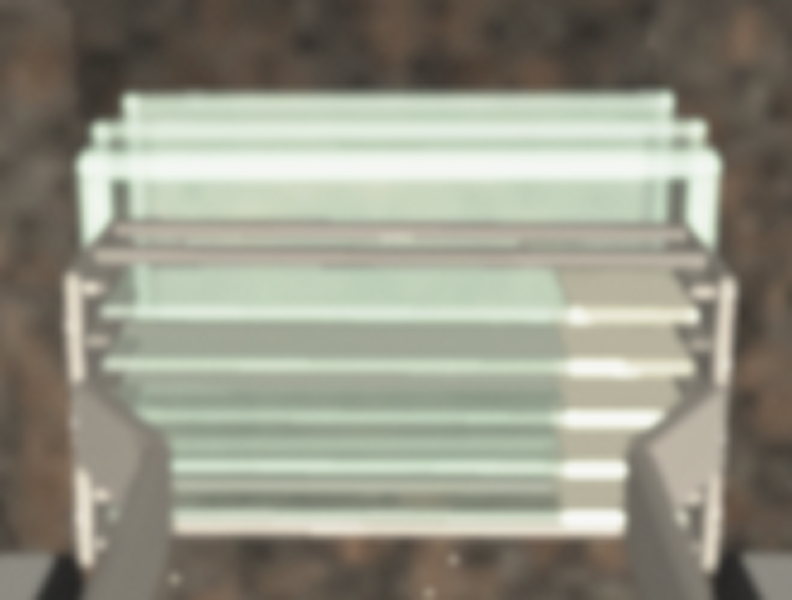

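```bash
python3 - <<'E'
from h import *
f='w7.png';k=4.8
P=lambda u,v:(u/k+235-.4,v/k+170-.4)
A=onz(f,*P(76,150),.057);B=onz(f,*P(722,151),.057)
n=(B-A)/np.linalg.norm(B-A);nx=np.array([n[1],-n[0],0]);print('dish c',((A+B)/2+nx*.027).round(4),np.linalg.norm(A-B))
for z in (.1015,.103):
  C=np.array([onz(f,*P(*c),z) for c in [(66,275),(735,278),(715,570),(82,570)]])
  print(C.mean(0).round(4),np.linalg.norm(C[0]-C[1]))
print('near bottom edge',onz(f,*P(400,222),.070))
E
```

```text
dish c [0.5237 0.0718 0.057 ] 0.09733884456156987
[0.5252 0.072  0.1015] 0.08443742900423569
[0.5247 0.072  0.103 ] 0.08381271689246925
near bottom edge [0.50491808 0.07156753 0.07      ]
```

Request:
move_arm(
  motion=[-0.03, 0, -0.08, 0, -0.03, 0, -0.16, 0, -0.03, 0, -0.28, 0, -0.03, 0, -0.4, 0, -0.03, 0, -0.48, 0],
)

```text
clock: 15.02
tcp_pos: [0.5239, 0.0719, 0.1477]
eef_rot: [[1.0, -0.004, -0.026], [0.026, -0.001, 1.0], [-0.004, -1.0, -0.001]]
wrist_force: [-0.4, 0.1, -3.6]
grip_width: 0.0573
```

Request:
move_arm(
  motion=[0, 0, -0.12, 0, 0, 0, -0.24, 0, 0, 0, -0.36, 0, 0, 0, -0.44, 0, 0, 0, -0.48, 0],
)

```text
clock: 15.43
tcp_pos: [0.5238, 0.0719, 0.1354]
eef_rot: [[1.0, -0.005, -0.025], [0.025, -0.001, 1.0], [-0.005, -1.0, -0.001]]
wrist_force: [0.2, 0.0, -2.6]
grip_width: 0.0569
```

Request:
move_arm(
  motion=[0, 0, -0.12, 0, 0, 0, -0.24, 0, 0, 0, -0.36, 0, 0, 0, -0.48, 0, 0, 0, -0.56, 0],
)

```text
clock: 15.85
tcp_pos: [0.5237, 0.0719, 0.1209]
eef_rot: [[1.0, -0.005, -0.025], [0.025, -0.001, 1.0], [-0.005, -1.0, -0.001]]
wrist_force: [-0.3, 0.2, -2.3]
grip_width: 0.057
```

Request:
move_arm(
  motion=[0, 0, -0.12, 0, 0, 0, -0.24, 0, 0, 0, -0.36, 0, 0, 0, -0.44, 0, 0, 0, -0.48, 0],
)

```text
clock: 16.27
tcp_pos: [0.5235, 0.0718, 0.1086]
eef_rot: [[1.0, -0.005, -0.025], [0.025, -0.001, 1.0], [-0.005, -1.0, -0.001]]
wrist_force: [-0.1, -0.4, -2.7]
grip_width: 0.0568
```

```bash
python3 - <<'E'
from h import *
snap("wrist",'w8.png');snap('scene','scene8.png')
s=env.observe();print(s['tcp_pos'],s['wrist_force'],s['eef_rot'].round(4),s['clock'])
w=cv2.imread('pics/w8.png');cv2.imwrite('pics/c13.png',cv2.resize(w[170:295,235:400],(792,600),interpolation=cv2.INTER_CUBIC))
E
```

```text
[0.52357283 0.07184684 0.10874788] [ 0.11103461 -0.14407962 -2.54733768] [[ 0.9997 -0.0053 -0.0255]
 [ 0.0255 -0.0011  0.9997]
 [-0.0053 -1.     -0.001 ]] 16.3667
```

View pics/c13.png

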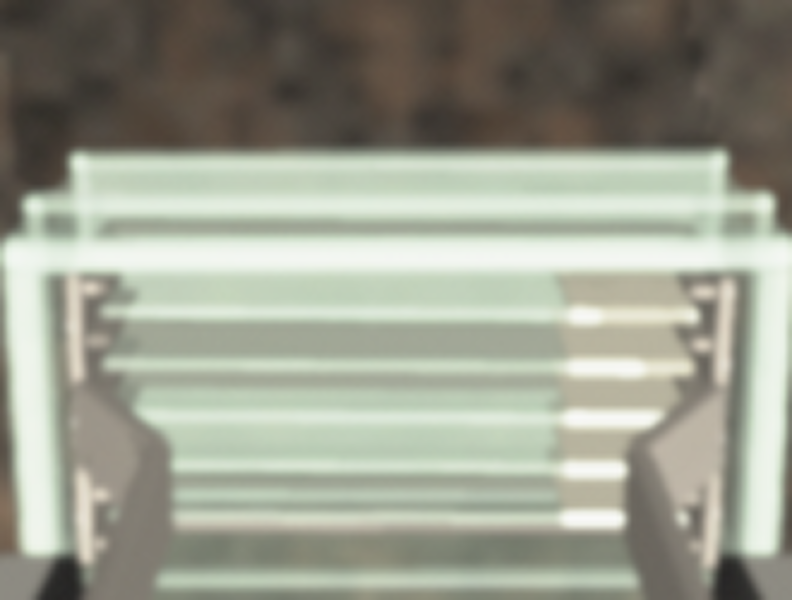

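The basket sits centred inside the walls, with gaps of about 20 px (c13) on both sides. It isn't touching yet, so I'll creep to the floor.

Request:
move_arm(
  motion=[0, 0, -0.1, 0, 0, 0, -0.2, 0, 0, 0, -0.3, 0, 0, 0, -0.36, 0, 0, 0, -0.4, 0],
)

```text
clock: 16.78
tcp_pos: [0.5234, 0.0719, 0.0984]
eef_rot: [[1.0, -0.006, -0.026], [0.025, -0.001, 1.0], [-0.006, -1.0, -0.001]]
wrist_force: [-0.5, -0.9, -2.8]
grip_width: 0.0569
```

Request:
move_arm(
  motion=[0, 0, -0.02, 0, 0, 0, -0.04, 0, 0, 0, -0.06, 0, 0, 0, -0.06, 0, 0, 0, -0.06, 0],
)

```text
clock: 17.2
tcp_pos: [0.5235, 0.0719, 0.097]
eef_rot: [[1.0, -0.006, -0.026], [0.026, -0.001, 1.0], [-0.006, -1.0, -0.001]]
wrist_force: [0.1, 0.3, -2.8]
grip_width: 0.0571
```

Request:
move_arm(
  motion=[0, 0, -0.02, 0, 0, 0, -0.04, 0, 0, 0, -0.04, 0, 0, 0, -0.04, 0, 0, 0, -0.04, 0],
)

```text
clock: 17.62
tcp_pos: [0.5235, 0.0719, 0.096]
eef_rot: [[1.0, -0.006, -0.026], [0.026, -0.001, 1.0], [-0.006, -1.0, -0.001]]
wrist_force: [0.6, -0.6, -3.7]
grip_width: 0.0573
```

Request:
move_arm(
  motion=[0, 0, -0.02, 0, 0, 0, -0.04, 0, 0, 0, -0.04, 0, 0, 0, -0.04, 0, 0, 0, -0.04, 0],
)

```text
clock: 18.03
tcp_pos: [0.5235, 0.0718, 0.095]
eef_rot: [[1.0, -0.006, -0.025], [0.025, -0.001, 1.0], [-0.006, -1.0, -0.001]]
wrist_force: [-0.0, -0.6, -2.4]
grip_width: 0.057
```

Request:
move_arm(
  motion=[0, 0, -0.02, 0, 0, 0, -0.03, 0, 0, 0, -0.03, 0, 0, 0, -0.03, 0, 0, 0, -0.03, 0],
)

```text
clock: 18.45
tcp_pos: [0.5234, 0.0719, 0.0942]
eef_rot: [[1.0, -0.006, -0.026], [0.026, -0.001, 1.0], [-0.006, -1.0, -0.001]]
wrist_force: [0.2, 0.9, -2.4]
grip_width: 0.0574
```

Request:
move_arm(
  motion=[0, 0, -0.02, 0, 0, 0, -0.04, 0, 0, 0, -0.04, 0, 0, 0, -0.04, 0, 0, 0, -0.04, 0],
)

```text
clock: 18.87
tcp_pos: [0.5237, 0.0719, 0.0938]
eef_rot: [[1.0, -0.005, -0.026], [0.026, -0.001, 1.0], [-0.005, -1.0, -0.001]]
wrist_force: [-1.9, -1.2, 6.9]
grip_width: 0.0569
```

Request:
move_arm(
  motion=[0, 0, -0.02, 0, 0, 0, -0.03, 0, 0, 0, -0.03, 0, 0, 0, -0.03, 0, 0, 0, -0.03, 0],
)

```text
clock: 19.28
tcp_pos: [0.524, 0.0719, 0.0938]
eef_rot: [[1.0, -0.004, -0.026], [0.026, -0.001, 1.0], [-0.004, -1.0, -0.001]]
wrist_force: [-4.3, -0.4, 11.1]
grip_width: 0.0571
```

Request:
move_arm(
  motion=[0, 0, 0.02, 0, 0, 0, 0.02, 0, 0, 0, 0.02, 0, 0, 0, 0.02, 0, 0, 0, 0.02, 0],
)

```text
clock: 19.7
tcp_pos: [0.5239, 0.0719, 0.0942]
eef_rot: [[1.0, -0.004, -0.025], [0.025, -0.001, 1.0], [-0.004, -1.0, -0.001]]
wrist_force: [-0.1, 0.7, -3.4]
grip_width: 0.0567
```

Request:
move_arm(
  motion=[0, 0, 0, 0, 0, 0, 0, 0, 0, 0, 0, 0, 0, 0, 0, 0, 0, 0, 0, 0],
  claw=-0.5,
  force=20,
)

```text
clock: 20.12
tcp_pos: [0.524, 0.0719, 0.0942]
eef_rot: [[1.0, -0.004, -0.025], [0.025, -0.001, 1.0], [-0.004, -1.0, -0.001]]
wrist_force: [0.4, -0.2, -0.2]
grip_width: 0.0638
```

```bash
python3 - <<'E'
from h import *
snap("wrist",'w9.png');snap('scene','scene9.png')
s=env.observe();print(s['tcp_pos'],s['wrist_force'],s['grip_width'],s['clock'])
E
```

```text
[0.52399435 0.07187349 0.09420498] [ 0.49906034  0.2000982  -0.36767019] 0.06390063276298068 20.2167
```

View pics/w9.png

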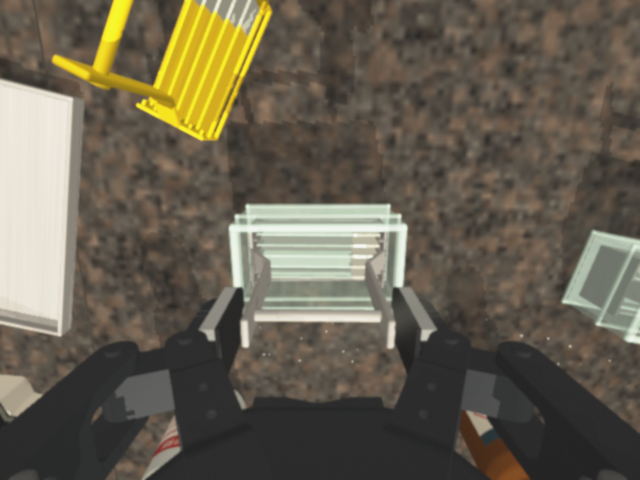

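Released (64 mm opening, about 3 mm clear each side). I'll open a little more and lift straight up slowly.

Request:
move_arm(
  motion=[0, 0, 0, 0, 0, 0, 0, 0, 0, 0, 0.05, 0, 0, 0, 0.15, 0, 0, 0, 0.3, 0],
  claw=-0.75,
)

```text
clock: 20.63
tcp_pos: [0.5238, 0.0719, 0.1018]
eef_rot: [[1.0, -0.004, -0.026], [0.026, -0.001, 1.0], [-0.004, -1.0, -0.001]]
wrist_force: [-0.2, 0.4, -0.4]
grip_width: 0.0751
```

Request:
move_arm(
  motion=[0, 0, 0.2, 0, 0, 0, 0.5, 0, 0, 0, 0.9, 0, 0, 0, 1.4, 0, 0, 0, 2, 0],
)

```text
clock: 21.05
tcp_pos: [0.5236, 0.0718, 0.1529]
eef_rot: [[1.0, -0.004, -0.025], [0.025, -0.001, 1.0], [-0.004, -1.0, -0.001]]
wrist_force: [-0.5, 0.4, 0.6]
grip_width: 0.0744
```

Request:
move_arm(
  motion=[0, 0, 0.5, 0, 0, 0, 1.2, 0, 0, 0, 2, 0, 0, 0, 2.5, 0, 0, 0, 2.5, 0],
)

```text
clock: 21.47
tcp_pos: [0.5249, 0.072, 0.219]
eef_rot: [[1.0, 0.0, -0.025], [0.025, -0.0, 1.0], [0.0, -1.0, -0.0]]
wrist_force: [-0.4, 0.2, 0.4]
grip_width: 0.0745
```

```bash
python3 - <<'E'
from h import *
for n in ('wrist','top','scene'): snap(n,n+'10.png')
s=env.observe();print(s['tcp_pos'],s['wrist_force'],s['grip_width'],s['clock'])
t=cv2.imread('pics/scene10.png');cv2.imwrite('pics/c14.png',cv2.resize(t[180:290,240:380],(764,600),interpolation=cv2.INTER_CUBIC))
w=cv2.imread('pics/wrist10.png');cv2.imwrite('pics/c15.png',cv2.resize(w[140:300,220:420],(750,600),interpolation=cv2.INTER_CUBIC))
E
```

```text
[0.5235674  0.07183082 0.21531985] [-0.34080717  0.03838226 -0.16205639] 0.07477405965207161 21.6167
```

View pics/c15.png

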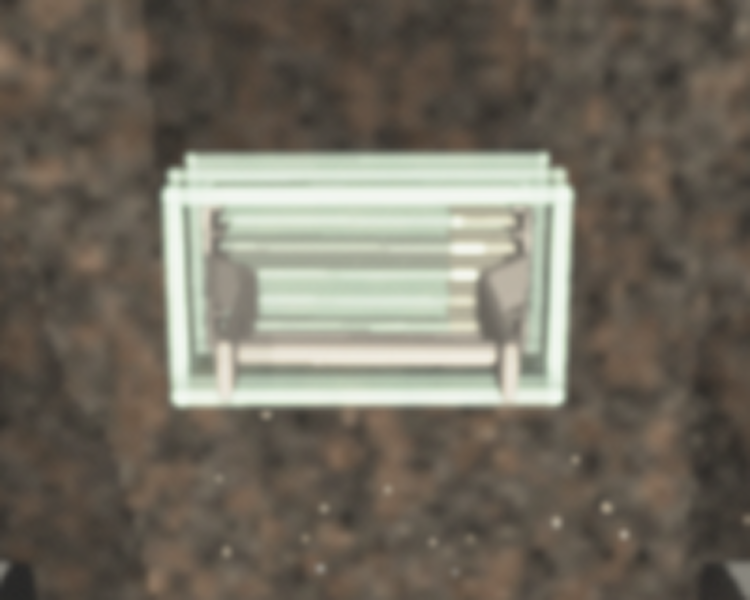

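View pics/c14.png

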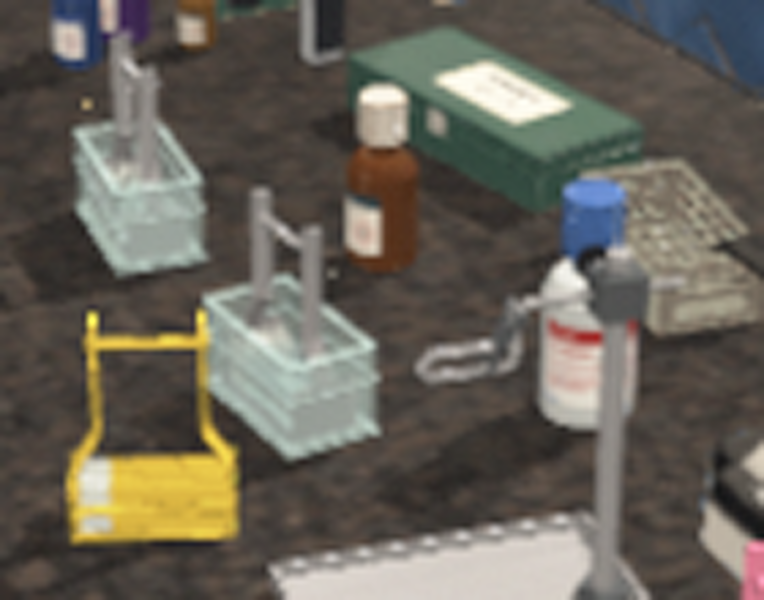

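The carrier stands upright in the dish like its neighbour. One numeric check of height and centring comes before handing in.

```bash
python3 - <<'E'
from h import *
f='wrist10.png'
P=lambda u,v:(u/3.75+220-.4,v/3.75+140-.4)
R=np.array([onz(f,*P(*c),.057) for c in [(162,186),(574,186),(566,406),(172,406)]]);print('rim c',R.mean(0).round(4),np.linalg.norm(R[0]-R[1]))
a=[onz(f,*P(*c),.123) for c in [(216,401),(519,401)]];print('straps over outsides at z .123',np.linalg.norm(a[0]-a[1]),(a[0]+a[1])/2)
b=[onz(f,*P(*c),.108) for c in [(238,355),(498,355)]];print('bar mid',(b[0]+b[1])/2, np.degrees(np.arctan2(*(b[1]-b[0])[1::-1])))
S=lambda u,v:(u/5.457+240-.4,v/5.455+180-.4)
print('tri bar',tri((f,*P(368,355)),('scene10.png',*S(286,228))))
env.finish_job()
E
```

```text
rim c [0.5241 0.0721 0.057 ] 0.09731418818949965
straps over outsides at z .123 0.05881837872786682 [0.52920332 0.07198498 0.123     ]
bar mid [0.5241081  0.07196075 0.108     ] 91.37905072674646
tri bar (array([0.5237591 , 0.07165899, 0.11213226]), [np.float64(0.0008196942012396268), np.float64(0.0008196942012398159)])
the job is handed in; nothing more can be done
```

The carrier is out of the hook and standing in the empty dish, and I handed the job in at about 21.6 s; no verdict was reported.

**Unhooking:** I gripped the straps about the hang bar and pushed along the stand's +x until the stop was felt. The push there was about 8.4 N, below the 16 N limit. I then lifted it past the nose with about 7 N on the keeper and drew it off to -x.

**Placing:** I lowered the carrier slowly into the dish. It touched the floor with about 14 N, below the 25 N limit. I eased that off, released it and raised the gripper clear.

**Last checks:**
- **Centring:** the bar's middle is at (0.5241, 0.0720) and the dish's centre at (0.5241, 0.0721), so they agree within 1 mm. The dish has not visibly moved.
- **Alignment:** the carrier's long axis reads 91.4° and the dish's 91.2–91.4°.
- **Gripper:** the wrist force is near zero and nothing is being touched.
- **Bystanders:** in the last scene picture, the filled dish and both bottles stand where they were. I did not re-check the round dish; the arm never passed over it.

**One disagreement:** a rough two-view fix put the bar at z = 0.112 instead of the expected 0.108. I put this down to pixel and calibration error. The strap width seen (58.8 mm against the given 58 mm) and the felt floor contact both fit a carrier standing flat on the dish's floor.

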